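# Lock the drive chest and take the key out

### The job

Lock the chest: turn the key clockwise until the bolt is fully out in its strike, then turn it back anticlockwise to the one position where it comes out, draw it out and put it in the empty tray without partitions. Feel for the stops and do not force the key in the lock; leave everything else where it is.

Things in the scene. Friction and masses are not known exactly. Their poses are not given: they have to be found in the camera images.
- key_bow (a point): centre of the bow (flat head) of the key standing in the lock: where to grip it. Bow: dark steel plate, upright, 30 mm wide (key x) x 8 mm thick (key y) x 34 mm high (z). At the start its middle is 27 mm above the lock's face, its lower edge 10 mm. The key's turning axis is its z, through this point, pointing up out of the lock.
- key_mid (a point): the key's middle on its axis, half-way up its 71 mm length, 18.5 mm below key_bow; same axes
- key: steel key 71 mm long, 60 to 105 g. Origin: centre of the blade's tip, 54 mm below the bow's centre. The blade below the bow is 16 (x) x 5 mm; at the tip a bit (tooth) 7 mm high, 5 mm thick sticks out along key +x to 22 mm from the axis. z up the blade to the bow. At the start the key is 27 mm deep in the lock, part-way round, and held in.
- lock_face (a point): centre of the lock's upper face, on the axis of its brass plug (49 mm across), 90 mm above the table; z up, axes as the chest. Lock: grey housing 64 (x) x 70 (y) x 30 mm on the lid. The lock is harmed if its parts bear on the key with more than 70 N, all contacts added up (a push or pull of 70 N along the key, or about 0.45 Nm against a stop; 0.2 Nm is plenty).
- plug (a joint): turn of the lock's plug, rad, 0 at the start, + anticlockwise from above; follows the key with up to 4 degrees of slack, about 0.03 Nm. The key comes out at one angle only (within 2 degrees): at the anticlockwise end stop, 12 to 62 degrees anticlockwise of the start. It differs from lock to lock and must be felt: at a stop the moment climbs by about 0.1 Nm a degree.
- bolt (a joint): how far the bolt is out, m: 0 flush with the housing, about 0.008 fully out, its end in the steel strike bracket 5 mm beyond. The key meets it a few degrees clockwise of the start, pushes it (about 0.05 Nm), and stops hard about 30 degrees clockwise of the start, when it is fully out. It stays where it is pushed (friction 3 N); turning the key back leaves it out.
- chest: grey steel storage chest 200 (x) x 240 (y) x 60 mm, fixed to the table, lid shut, carrying lock and strike; the bolt runs towards its -y. Origin: centre of its underside, z up
- tray: empty open tray without partitions, 140 (x) x 170 (y) x 25 mm, walls and floor 4 to 5 mm, loose, 0.45 kg; origin: centre of its underside, z up
- sorter: open tray like the empty one, 140 x 170 x 25 mm, but with partitions inside (six pockets); leave alone. Origin: centre of its underside
- drive: flat metal-cased drive 70 x 100 x 9 mm lying on the chest lid on the robot's side of the lock; leave alone. Origin: centre of its underside
- driver: screwdriver lying on the table near the robot; leave alone
- mug: white mug, 95 mm high; leave alone. Origin: centre of its underside
- psu: dark steel computer power supply 140 x 150 x 86 mm with a fan grille on top; leave alone. Origin: centre of its underside
- spray: white can 190 mm high, 60 mm across; leave alone. Origin: centre of its underside
- tape: cardboard ring 90 mm across, 25 mm high, lying flat; leave alone. Origin: centre of its underside
Things that resemble listed ones, but are neither listed nor needed, are in the scene too. What is shaped like the tray but red is not meant.

How it is judged:
On the way, in this order (a step that is already met when the one before it is completed fails the run):
1. the bolt is fully out, the key still in the lock (value of joint bolt above 0.007 m and distance between key_bow and lock_face below 0.035 m), for 0.1 s.
2. the key is drawn out of the lock upwards (z of key_bow in the frame of lock_face above 0.058 m and horizontal distance between key_bow and lock_face below 0.05 m), for 0.05 s.
At the end, for the whole second after the job is handed in: The bolt is out by at least 7 of its 8 mm; the key is released and at rest (under 20 mm/s) in the undivided tray (its middle within the walls and less than 45 mm above the tray's underside); the tray is level and within 50 mm of where it stood (x of key_mid in the frame of tray between -0.066 and 0.066 m and y of key_mid in the frame of tray between -0.081 and 0.081 m and z of key_mid in the frame of tray below 0.045 m and linear speed of key below 0.02 m/s and value of joint bolt above 0.007 m and angle between tray's own z axis and vertical below 0.1 rad and distance of tray from where it was at the start of the episode below 0.05 m); the robot touches nothing.
It fails at once if the key is forced: chest, lock or bolt bear on it with more than 70 N in all (contact force between key and chest above 70 N).
It fails at once if one of the other loose things is moved by more than 20 mm (distance of any of sorter, drive, driver, mug, psu, spray, tape from where it was at the start of the episode above 0.02 m).
It also fails if it takes over 72 s, if anything falls off the work surface, if the arm or the gripper's body presses on something with over 40 N, if the wrist force passes 120 N, or if a joint passes its speed limit or range.

### The arm

A 6-joint arm with a two-finger parallel gripper is mounted at the origin on the work surface. World frame = base frame: x ahead of the robot, y to its left, z up, the work surface at z = 0. Lengths are in m, angles in rad, forces in N, time in s.
With the tool pointing down it reaches from about 0.3 to 0.95 m from the base axis. Payload 3.1 kg.
Tool frame: the origin (TCP) lies at the very end of the fingers, on their centre line; the grasp point (between the pads) lies 19 mm behind it; z points along the fingers, y is the direction in which the jaws open and shut (so a half turn about z gives the same grasp; the last joint's range is limited). The gripper opens to 85 mm and grips with 20 to 120 N. Pads are 22 mm wide; open, the fingers measure 114 mm over their backs; the gripper's body (76 mm by 85 mm) begins 54 mm behind the grasp point. The pads swing forward as they close: fully open they stand 13 mm farther back than shut.
Start: joints at [-1.381, 0.308, 1.634, -0, 1.2, -0.07], TCP at [0.161, -0.604, 0.231] pointing down, gripper open.
Joint ranges: [-3.06, 3.06], [-0.79, 1.96], [0.05, 2.63], [-1.19, 4.34], [0.05, 2.64], [-2.94, 2.94]. Speed limits (rad/s): [2.79, 2.79, 3.14, 3.14, 3.14, 3.14].

### API

Orientations are given as a unit quaternion [x, y, z, w].
In Python, from cell import arm gives the robot as it stands. Calls block until the motion is done:
- arm.movep(position, orientation): joint-space move of the TCP to a pose.
- arm.move_straight(position, rotation=None, velocity=0.15): straight line of the TCP; rotation=None keeps the orientation; velocity is the mean speed in m/s.
- arm.movej(angles): joint-space move.
- arm.open() and arm.close(newtons=None): open the fingers fully, or close them until they stop; newtons is the grip in N (None keeps the last).
- arm.wait(seconds).
- arm.solve_ik(position, orientation): joint angles nearest the present ones, or None.
- arm.get_state(): the state.
- arm.snapshot(name): name is "scene" or "side" or "wrist"; returns (picture, depth): 384x512x3 uint8, red, green, blue; 384x512 float32, m along the optical axis (not along the pixel's ray), 0 where there is no reading.
- arm.camera_params(name): a dict with "fx", "fy", "cx", "cy" (pixels), "k1" (the pictures are not rectified: a ray, as slopes to the right and down, at radius r is drawn at 1 + k1 r^2 times it, then the intrinsics apply), "T" (4x4, takes a point from camera to world coordinates); the wrist camera has in their place "hand_eye" (4x4, takes a point from camera to tool coordinates, whose origin is the TCP and whose axes are the flange's). Camera axes: x right, y down, z forward; pixel columns grow to the right and rows downward; lengths in m; the calibration is good to about 2 mm. A picture is of the moment at which its call begins: read the wrist's pose just before it. camera_params takes no time and is no camera call.
A pose or a line that the arm cannot do raises arm.IKError and nothing moves.
- arm.close_job(): hands the job in, once; it reports no verdict.
The state is a dict: "time": time; "q": joint angles; "dq": joint speeds; "tau": joint torques, N m; "ee_pos": TCP position; "eef_rot": TCP orientation; "wrist_force": force on the tool from outside, world axes, zero at the start; "wrist_torque": the same for the moment, N m; "opening": finger opening in m.
Only numpy, scipy, OpenCV 4.12 (cv2) and the standard library are available. Lean on these libraries where they do the work, as an engineer would, in place of code of your own. Each camera call takes 0.05 s, during which the arm holds its last target. There are 200 camera calls.

## Working session

There is one attempt and no reset: what is moved stays moved. The work goes in short steps, each a Python script; the robot and the scene stay as the last script left them, time stands still between calls to the robot, and variables do not carry over. Pictures are saved under pics/ and viewed, about 8 in all and at most 12, crops included, and the job is handed in when it is done.

```bash
mkdir -p pics; ls; cat > h.py <<'E'
import numpy as np, cv2
from cell import arm
from scipy.spatial.transform import Rotation as R
def save(n,im,crop=None,s=1):
    if crop: x0,y0,x1,y1=crop; im=im[y0:y1,x0:x1]
    cv2.imwrite(f'pics/{n}.png',cv2.resize(im[:,:,::-1],None,fx=s,fy=s,interpolation=cv2.INTER_CUBIC))
def world(p,T,d,us,vs):
    us=np.atleast_1d(us).astype(float);vs=np.atleast_1d(vs).astype(float)
    K=np.array([[p['fx'],0,p['cx']],[0,p['fy'],p['cy']],[0,0,1.]])
    r=cv2.undistortPoints(np.stack([us,vs],-1)[:,None],K,np.array([p['k1'],0,0,0.]))[:,0]
    z=d[vs.astype(int),us.astype(int)] if np.ndim(d) else np.full(len(us),d)
    P=np.c_[r*z[:,None],z]
    return P@T[:3,:3].T+T[:3,3]
E
python3 - <<'E'
from h import *
for n in('scene','side'):
    im,d=arm.snapshot(n); np.savez(n,im=im,d=d); save(n,im,s=1.5); p=arm.camera_params(n); print(n,p['T'].round(3).tolist(),p['fx'],p['k1'])
s=arm.get_state(); print(s)
E
```

```text
pics
scene [[-0.436, 0.679, -0.591, 1.045], [0.9, 0.333, -0.28, 0.276], [0.007, -0.654, -0.756, 0.882], [0.0, 0.0, 0.0, 1.0]] 363.2583573167236 -0.020094695761494842
side [[-0.934, -0.223, 0.279, 0.037], [-0.357, 0.57, -0.74, 1.049], [0.006, -0.791, -0.612, 0.968], [0.0, 0.0, 0.0, 1.0]] 424.6511757346879 -0.03703446795150448
{'time': 0.1, 'q': array([-1.38066252e+00,  3.08947372e-01,  1.63505222e+00,  8.67393440e-06,
        1.19973058e+00, -6.97010691e-02]), 'dq': array([ 0.00036606, -0.0009836 , -0.0036496 ,  0.00123751, -0.00043459,
        0.00043959]), 'tau': array([-2.73690312e-04, -4.16407084e+01, -2.77644342e+01, -5.50308846e-05,
        4.01598329e-03, -5.13052854e-06]), 'ee_pos': array([ 0.16040844, -0.60328575,  0.23014696]), 'eef_rot': array([ 9.91572231e-01,  1.29550640e-01, -6.02851221e-05, -1.06706531e-03]), 'wrist_force': array([ 0.45867556, -0.23160658,  0.23022118]), 'wrist_torque': array([ 0.00414599, -0.03139466, -0.02696319]), 'opening': 0.08565277389174919}
```

View pics/scene.png

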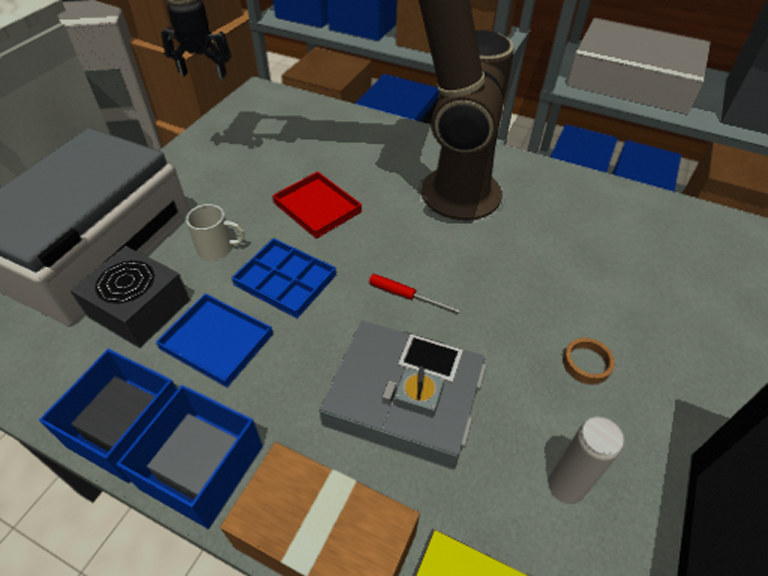

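View pics/side.png

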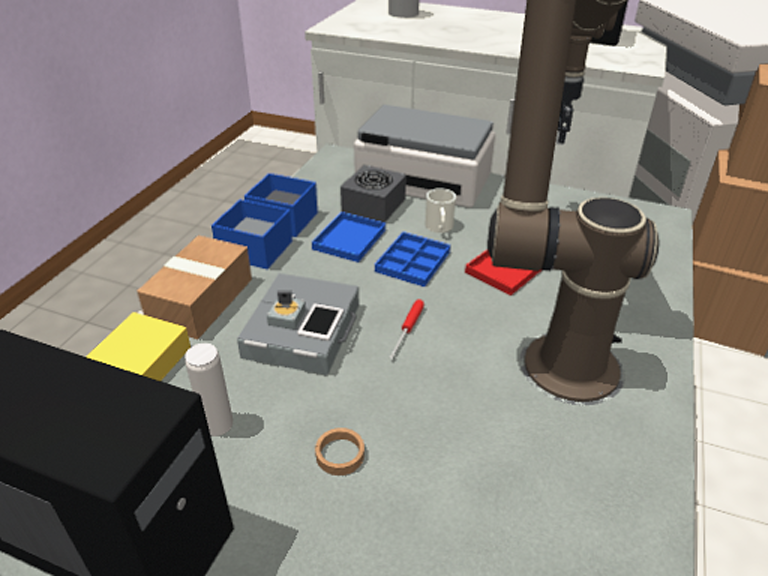

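The scene picture (768 px wide) shows the lock with its key at about (421,385). The things that could be taken for the tray are:
- The shallow, undivided blue tray at (215,338), which is my choice.
- The sorter with six pockets at (285,275).
- The red tray at (317,204).
- The deep blue boxes at (107,405) and (190,455).

The side picture agrees: tray (349,236), sorter (413,258), key (286,298).

```bash
python3 - <<'E'
from h import *
for n,pts in(('scene',{'bow':(421,378),'plugL':(410,388),'plugR':(432,388),'tray':(215,338),'tL':(159,342),'tT':(209,297),'tR':(271,333),'tB':(225,381),'drive':(432,357),'bolt':(390,393)}),('side',{'bow':(286,297),'tray':(349,236),'tL':(314,241),'tT':(346,214),'tR':(384,231),'tB':(351,258),'drive':(322,320)})):
    z=np.load(n+'.npz'); p=arm.camera_params(n)
    for k,v in pts.items(): print(n,k,world(p,p['T'],z['d'],v[0]/1.5,v[1]/1.5).round(3))
p=arm.camera_params('wrist'); print(p['hand_eye'].round(3).tolist(),p['fx'])
z=np.load('scene.npz'); save('c1',z['im'],(205,205,335,310),6)
E
```

```text
scene bow [[0.612 0.144 0.132]]
scene plugL [[0.612 0.127 0.088]]
scene plugR [[0.595 0.159 0.087]]
scene tray [[ 0.632 -0.276  0.004]]
scene tL [[ 0.696 -0.353  0.024]]
scene tT [[ 0.566 -0.335  0.025]]
scene tR [[ 0.577 -0.182  0.008]]
scene tB [[ 0.707 -0.194  0.016]]
scene drive [[0.528 0.133 0.069]]
scene bolt [[0.633 0.101 0.086]]
side bow [[0.037 1.049 0.968]]
side tray [[ 0.635 -0.284  0.002]]
side tL [[ 0.701 -0.203  0.021]]
side tT [[ 0.677 -0.361  0.02 ]]
side tR [[ 0.558 -0.352 -0.004]]
side tB [[ 0.59  -0.192  0.001]]
side drive [[0.519 0.129 0.07 ]]
[[0.001, -0.958, -0.287, 0.073], [1.0, 0.0, 0.001, 0.0], [-0.0, -0.287, 0.958, -0.143], [0.0, 0.0, 0.0, 1.0]] 297.89832370262343
```

View pics/c1.png

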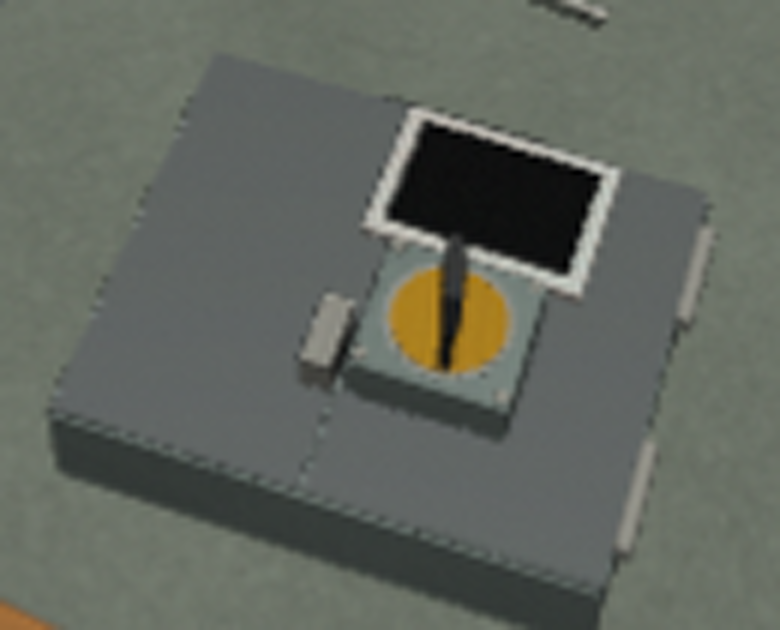

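Close crop: bow seen edge-on from (455,240) to (445,365), centred on the brass plug at (450,320). The strike bracket is at (325,340). Next, a look from above with the wrist camera.

```bash
cat >> h.py <<'E'
def down(yaw):  # tool z down, tool x at angle yaw in world
    return (R.from_euler('z',yaw)*R.from_quat([1,0,0,0])).as_quat()
def wrist():
    s=arm.get_state(); p=arm.camera_params('wrist'); im,d=arm.snapshot('wrist')
    T=np.eye(4); T[:3,:3]=R.from_quat(s['eef_rot']).as_matrix(); T[:3,3]=s['ee_pos']
    return im,d,p,T@p['hand_eye']
def cloud():
    im,d,p,T=wrist(); v,u=np.mgrid[:384,:512]
    P=world(p,T,d,u.ravel(),v.ravel()); P[d.ravel()==0]=np.nan
    return im,P.reshape(384,512,3)
E
python3 - <<'E'
from h import *
arm.movep([0.59,0.143,0.25],down(0.25))
im,P=cloud(); np.savez('w1',im=im,P=P); save('w1',im,s=1.5)
z=P[:,:,2]; c=np.array([.603,.143])
near=np.linalg.norm(P[:,:,:2]-c,axis=2)<.06
b=near&(z>.105)&(z<.142); Q=P[b]; m=np.median(Q,axis=0); print(len(Q),m, Q.min(0),Q.max(0))
w,V=np.linalg.eigh(np.cov((Q[:,:2]).T)); print('eig',np.sqrt(w),np.degrees(np.arctan2(V[1,1],V[0,1])))
top=Q[Q[:,2]>Q[:,2].max()-.006]; print('top',len(top),top.mean(0),top.min(0),top.max(0))
(cx,cy),sz,a=cv2.minAreaRect((top[:,:2]*1000).astype(np.float32));print(cx,cy,sz,a)
hsv=cv2.cvtColor(im,cv2.COLOR_RGB2HSV); br=(hsv[...,0]>12)&(hsv[...,0]<35)&(hsv[...,1]>120)&near&(abs(z-.09)<.01)
B=P[br]; print('plug',len(B),B.min(0),B.max(0),np.median(B,0)); print(cv2.minEnclosingCircle((B[:,:2]*1000).astype(np.float32)))
print(arm.get_state()['time'])
E
```

```text
325 [0.60611639 0.1394266  0.13375941] [0.58956039 0.13071933 0.10694244] [0.61773126 0.14658396 0.13723597]
eig [0.00233542 0.00886541] -158.615467666834
top 275 [0.6040782  0.13874979 0.13389988] [0.58956039 0.13071933 0.13128205] [0.61768298 0.14652649 0.13723597]
603.5970458984375 138.5341339111328 (29.578237533569336, 7.955575942993164) 21.39022445678711
plug 1278 [0.57906163 0.11518093 0.08849146] [0.62683472 0.16243528 0.09301404] [0.60423317 0.14013323 0.09076011]
((602.9343872070312, 138.71514892578125), 24.018728256225586)
3.175
```

View pics/w1.png

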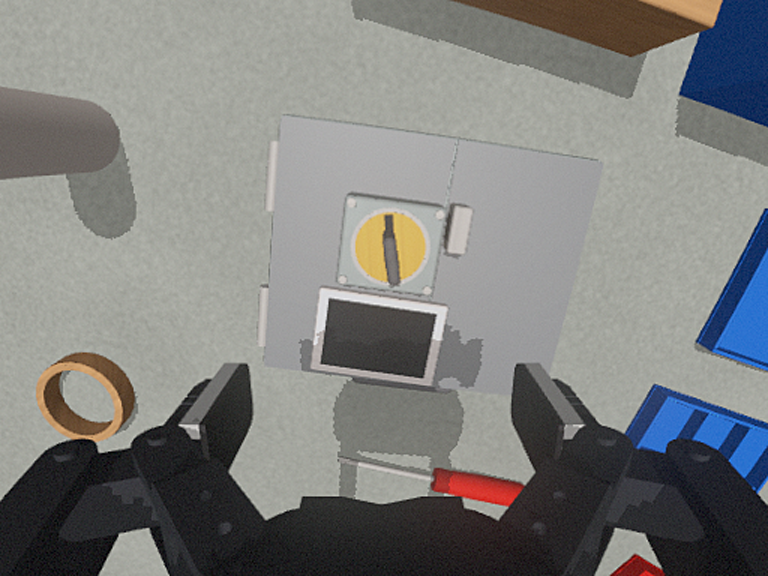

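The wrist picture shows the key edge-on in the brass plug at (391,250), with the strike to the right at (458,230) and the drive below at (380,335). By depth the bow is at (0.6036, 0.1386), with its plate at 21.4° and its top at z = 0.134. I'll go in, grip lightly and null the side force.

```bash
cat >> h.py <<'E'
def rep(t=''):
    s=arm.get_state(); y=np.degrees(np.arctan2(*R.from_quat(s['eef_rot']).as_matrix()[[1,0],0]))
    print(t,'t%.2f'%s['time'],s['ee_pos'].round(4),'yaw%.2f'%y,'F',s['wrist_force'].round(1),'M',s['wrist_torque'].round(3),'op%.4f'%s['opening'],'q6 %.3f'%s['q'][5],flush=True); return s,y
E
python3 - <<'E'
from h import *
q=down(np.radians(21.4))
arm.movep([.6036,.1386,.17],q); rep('above')
arm.move_straight([.6036,.1386,.100],velocity=.08); arm.wait(.2); rep('down')
arm.close(20); arm.wait(.2); rep('closed')
E
```

```text
above t3.60 [0.6028 0.1381 0.169 ] yaw21.29 F [-0.1  0.1  1. ] M [-0.048  0.029 -0.024] op0.0855 q6 1.354
down t4.83 [0.6041 0.1387 0.1008] yaw21.40 F [-0.4  0.4 -0.1] M [0.026 0.049 0.043] op0.0854 q6 1.353
closed t5.71 [0.6034 0.1391 0.1   ] yaw21.39 F [-1.7  3.8  0.3] M [ 0.508  0.213 -0.009] op0.0077 q6 1.353
```

```bash
cat >> h.py <<'E'
def turn(total,step,thr,maxF=25):
    """turn joint 6 by steps (deg, + anticlockwise) till the moment against it exceeds thr"""
    sg=np.sign(total); q0=arm.get_state()['q'].copy(); F0=arm.get_state()['wrist_force']; a=0
    while a<abs(total):
        a+=step; q=q0.copy(); q[5]=q0[5]-sg*np.radians(a); arm.movej(q)
        m=[];f=[]
        for i in range(4): arm.wait(.02); s=arm.get_state(); m.append(s['wrist_torque'][2]); f.append(s['wrist_force'])
        M=np.mean(m); dF=np.linalg.norm(np.mean(f,0)-F0)
        y=np.degrees(np.arctan2(*R.from_quat(s['eef_rot']).as_matrix()[[1,0],0]))
        print('t%.2f a%.1f yaw%.2f M%.3f F'%(s['time'],a*sg,y,M),np.mean(f,0).round(1),flush=True)
        if -sg*M>thr or dF>maxF: return True
    return False
E
python3 - <<'E'
from h import *
arm.close(45); arm.wait(.1); rep()
print(turn(-8,2,.16))
E
```

```text
t6.03 [0.6035 0.139  0.1001] yaw21.39 F [-2.   2.9  1.2] M [ 0.67   0.339 -0.013] op0.0071 q6 1.353
t6.34 a-2.0 yaw19.42 M-0.020 F [-0.8  2.2  0.7]
t6.66 a-4.0 yaw17.44 M0.003 F [-0.1  1.9  0.5]
t6.97 a-6.0 yaw15.44 M0.006 F [ 0.3  3.  -0. ]
t7.29 a-8.0 yaw13.43 M-0.010 F [ 0.3  2.8 -0.2]
False
```

```bash
python3 - <<'E'
from h import *
if not turn(-16,2,.16): print(turn(-14,1,.16))
E
```

```text
t7.61 a-2.0 yaw11.48 M-0.006 F [ 0.2  3.2 -0.6]
t7.92 a-4.0 yaw9.48 M0.018 F [ 0.1  3.2 -0.4]
t8.24 a-6.0 yaw7.48 M0.016 F [ 0.4  3.1 -1.2]
t8.56 a-8.0 yaw5.48 M0.034 F [ 0.2  3.  -0.8]
t8.88 a-10.0 yaw3.48 M0.056 F [ 0.7  2.7 -1. ]
t9.19 a-12.0 yaw1.48 M0.034 F [ 0.2  2.9 -0.9]
t9.51 a-14.0 yaw-0.52 M0.059 F [ 0.8  2.4 -0.7]
t9.82 a-16.0 yaw-2.52 M0.052 F [ 0.6  2.6 -0.6]
t10.14 a-1.0 yaw-3.50 M0.098 F [ 0.3  2.1 -0.9]
t10.46 a-2.0 yaw-4.50 M0.051 F [ 0.3  2.7 -0.6]
t10.78 a-3.0 yaw-5.51 M0.102 F [-0.1  2.4 -0.3]
t11.09 a-4.0 yaw-6.51 M0.086 F [-0.3  2.3 -0.7]
t11.41 a-5.0 yaw-7.51 M0.049 F [ 0.4  1.9 -0.6]
t11.72 a-6.0 yaw-8.51 M0.094 F [-0.   1.6 -0.6]
t12.04 a-7.0 yaw-9.51 M0.046 F [0.5 1.4 0. ]
t12.36 a-8.0 yaw-10.51 M0.062 F [-0.1  1.1  0.2]
t12.68 a-9.0 yaw-11.51 M0.098 F [0.  1.1 0.2]
t12.99 a-10.0 yaw-12.51 M0.073 F [-0.2  0.9  0.1]
t13.31 a-11.0 yaw-13.51 M0.142 F [ 0.   1.2 -0.3]
t13.62 a-12.0 yaw-14.51 M0.151 F [0.5 1.6 0.1]
t13.94 a-13.0 yaw-15.51 M0.204 F [ 0.4  1.9 -0.9]
True
```

```bash
python3 - <<'E'
from h import *
turn(-1,1,.3); arm.wait(.2); rep()
im,P=cloud(); save('w2',im,(150,60,400,230),3)
E
```

```text
t14.26 a-1.0 yaw-16.49 M0.343 F [ 1.   2.1 -1.5]
 t14.46 [0.6038 0.1393 0.1001] yaw-16.50 F [ 0.6  2.  -0.7] M [ 0.602 -0.207  0.343] op0.0075 q6 2.014
```

View pics/w2.png

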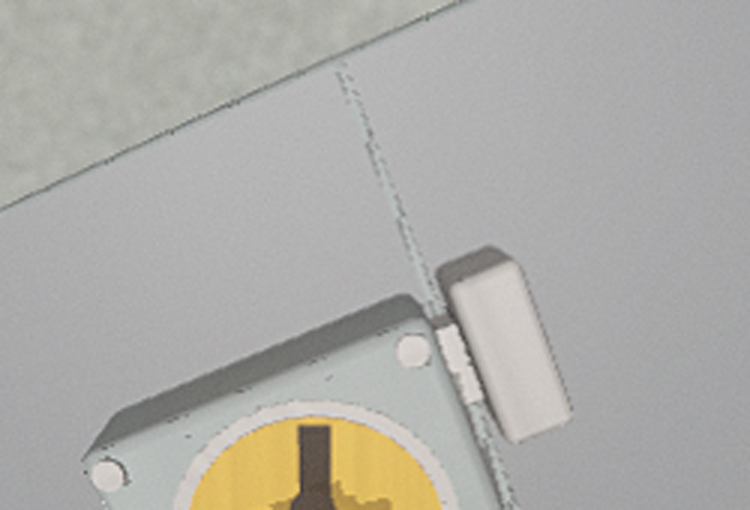

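The bolt at (460,360) now bridges the gap into the strike, and the stop was felt clearly (0.34 Nm). Turning back.

```bash
python3 - <<'E'
from h import *
if not turn(44,11,.15): print(turn(62,1.5,.15))
E
```

```text
t14.88 a11.0 yaw-5.70 M-0.003 F [ 0.6  0.5 -0.3]
t15.24 a22.0 yaw5.27 M0.016 F [-0.2  0.2 -0. ]
t15.61 a33.0 yaw16.26 M0.006 F [ 0.3  0.9 -0. ]
t15.97 a44.0 yaw27.25 M0.006 F [0.2 1.3 0.2]
t16.29 a1.5 yaw28.67 M-0.042 F [-0.3  1.1 -0. ]
t16.61 a3.0 yaw30.20 M0.003 F [-0.1  1.4  0.6]
t16.93 a4.5 yaw31.71 M-0.035 F [-0.5  1.7  0.6]
t17.24 a6.0 yaw33.21 M0.009 F [-0.6  1.6  0.9]
t17.56 a7.5 yaw34.71 M-0.021 F [-0.8  2.1  1. ]
t17.88 a9.0 yaw36.21 M-0.041 F [-0.8  2.9  0.9]
t18.19 a10.5 yaw37.71 M-0.047 F [-0.6  2.9  1. ]
t18.51 a12.0 yaw39.20 M-0.163 F [ 0.1  2.2 -0.3]
True
```

```bash
python3 - <<'E'
from h import *
turn(.8,.8,.3); turn(-1.6,.8,9); rep()
E
```

```text
t18.82 a0.8 yaw39.98 M-0.301 F [-0.3  2.7 -0.3]
t19.14 a-0.8 yaw39.19 M-0.145 F [-0.5  2.7  0.7]
t19.46 a-1.6 yaw38.39 M-0.011 F [-0.2  2.3  0.2]
 t19.46 [0.604  0.1394 0.1001] yaw38.39 F [-0.5  2.   0.6] M [ 0.42   0.035 -0.014] op0.0073 q6 1.056
```

```bash
python3 - <<'E'
from h import *
turn(.4,.4,9)
p0=arm.get_state()['ee_pos'].copy()
for k in range(1,5):
    arm.move_straight([.6038,.1392,.1+.002*k],velocity=.02); s,_=rep(k)
    if abs(s['wrist_force'][2])>15: break
E
```

```text
t19.77 a0.4 yaw38.79 M-0.084 F [-0.2  2.5  0.1]
1 t20.02 [0.6034 0.1389 0.1014] yaw38.79 F [ 0.7  1.9 -3.4] M [ 0.272 -0.223 -0.084] op0.0078 q6 1.049
2 t20.27 [0.603  0.1386 0.1036] yaw38.80 F [-1.  -0.2 -4.2] M [-0.054  0.028 -0.072] op0.0074 q6 1.049
3 t20.52 [0.6033 0.1389 0.1062] yaw38.80 F [-1.4 -1.2 -1.9] M [-0.16   0.238 -0.041] op0.0072 q6 1.048
4 t20.77 [0.6042 0.1395 0.1088] yaw38.79 F [-1.9  0.8 -0.1] M [ 0.165  0.246 -0.024] op0.0074 q6 1.048
```

```bash
python3 - <<'E'
from h import *
for z in (.114,.122,.130,.138,.146,.156,.17):
    arm.move_straight([.6038,.1392,z],velocity=.03); s,_=rep(z)
    if abs(s['wrist_force'][2])>15: break
im,d=arm.snapshot('scene'); save('s2',im,(200,150,350,300),4)
E
```

```text
0.114 t21.12 [0.6043 0.1396 0.1148] yaw38.79 F [-0.9  1.4  0.6] M [ 0.319  0.17  -0.031] op0.0073 q6 1.049
0.122 t21.54 [0.6041 0.1393 0.1224] yaw38.79 F [ 0.1  0.2 -0.5] M [0.246 0.14  0.013] op0.0074 q6 1.049
0.13 t21.96 [0.6043 0.1391 0.1305] yaw38.79 F [ 0.6 -0.4 -0.5] M [ 0.001 -0.022 -0.01 ] op0.0072 q6 1.049
0.138 t22.38 [0.6041 0.1393 0.1384] yaw38.79 F [-0.3  0.1 -0.6] M [ 0.011 -0.015 -0.012] op0.0071 q6 1.049
0.146 t22.79 [0.6041 0.1393 0.1464] yaw38.79 F [ 1.   0.6 -0.8] M [ 0.022 -0.018 -0.004] op0.0069 q6 1.049
0.156 t23.27 [0.604  0.1392 0.1564] yaw38.79 F [ 0.1  0.2 -0.9] M [-0.07   0.016  0.039] op0.0075 q6 1.049
0.17 t23.89 [0.6039 0.1392 0.1702] yaw38.79 F [ 0.9  0.  -1.1] M [-0.05  -0.004  0.056] op0.0074 q6 1.049
```

View pics/s2.png

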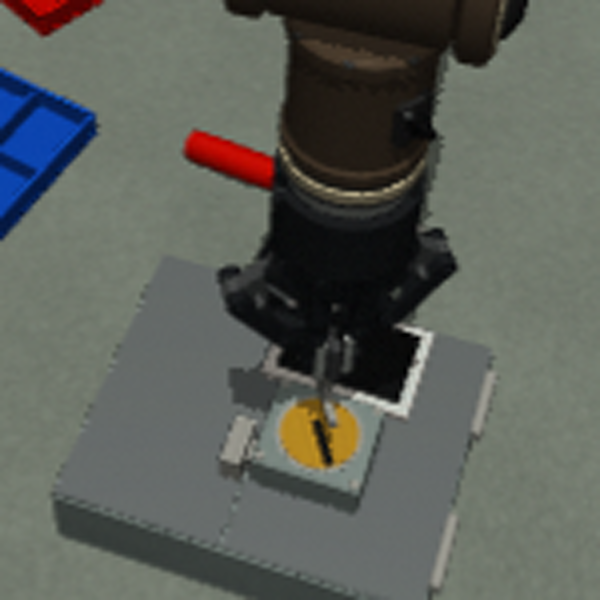

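The key is out: its tip at (330,415) hangs above the empty keyhole at (322,440), and the bolt still bridges to the strike. Next I carry it to the tray and check the tray from above.

```bash
python3 - <<'E'
from h import *
arm.move_straight([.6038,.1392,.22]) 
arm.movep([.634,-.272,.22],down(0)); rep()
im,P=cloud(); save('w3',im,s=1.2)
hsv=cv2.cvtColor(im,cv2.COLOR_RGB2HSV); z=P[...,2]
b=(hsv[...,0]>100)&(hsv[...,0]<130)&(hsv[...,1]>120)&(z>-.01)&(z<.04)&(abs(P[...,0]-.634)<.1)&(abs(P[...,1]+.272)<.1)
n,l,st,c=cv2.connectedComponentsWithStats(b.astype(np.uint8)); k=1+np.argmax(st[1:,4]); Q=P[l==k]
print(cv2.minAreaRect((Q[:,:2]*1000).astype(np.float32)))
E
```

```text
t25.95 [ 0.6343 -0.2705  0.2198] yaw0.09 F [ 0.5  0.5 -0.2] M [ 0.012 -0.013 -0.004] op0.0075 q6 1.102
((628.6943359375, -276.4285888671875), (175.3086395263672, 150.25271606445312), 86.27716827392578)
```

View pics/w3.png

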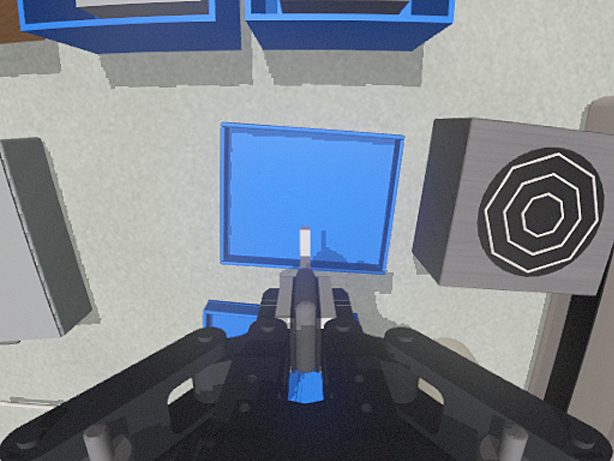

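The tray is the plain blue one at (310,200), centred at about (0.630, -0.275). The key hangs upright in the jaws with its tip at (305,240), and the PSU on the right is clear. Lowering and releasing.

```bash
python3 - <<'E'
from h import *
arm.move_straight([.630,-.272,.06],velocity=.12); rep()
for z in (.054,.050,.047):
    arm.move_straight([.630,-.272,z],velocity=.03); s,_=rep(z)
    if s['wrist_force'][2]>4: break
arm.open(); arm.wait(.4); rep('open')
arm.move_straight([.630,-.272,.25],velocity=.12); arm.movep([.56,-.272,.25],down(0)); rep()
im,P=cloud(); save('w4',im,s=1.2)
im,d=arm.snapshot('scene'); save('s3',im,s=1.5)
E
```

```text
t27.48 [ 0.6309 -0.2725  0.0613] yaw-0.00 F [-0.6  0.1 -0.3] M [ 0.036 -0.028  0.078] op0.0073 q6 1.100
0.054 t27.83 [ 0.6298 -0.2719  0.0538] yaw0.00 F [-0.5  0.8 -0.8] M [-0.024  0.021  0.028] op0.0075 q6 1.100
0.05 t28.12 [ 0.6297 -0.2718  0.0495] yaw0.00 F [ 1.  -0.9 -1.4] M [ 0.007 -0.012  0.013] op0.0073 q6 1.100
0.047 t28.37 [ 0.6297 -0.2719  0.0466] yaw-0.00 F [-0.6 -0.1 -1. ] M [ 0.007 -0.046 -0.009] op0.0074 q6 1.100
open t29.50 [ 0.63  -0.272  0.047] yaw0.00 F [-0.2  0.1  0.3] M [ 0.08  -0.038 -0.018] op0.0853 q6 1.100
 t31.73 [ 0.559  -0.272   0.2496] yaw-0.06 F [ 0.4  1.5 -0.7] M [ 0.02  -0.049  0.04 ] op0.0854 q6 1.049
```

View pics/w4.png

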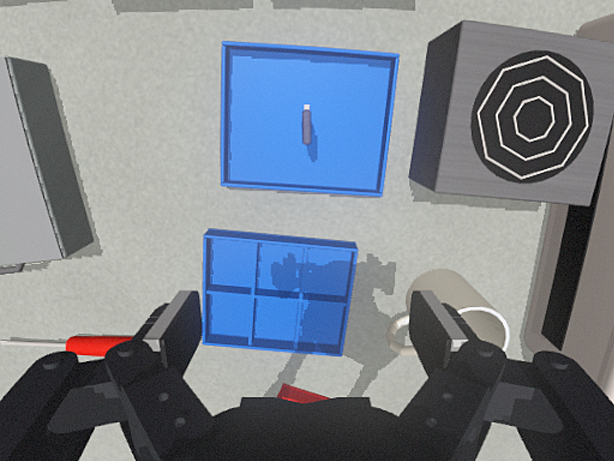

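View pics/s3.png

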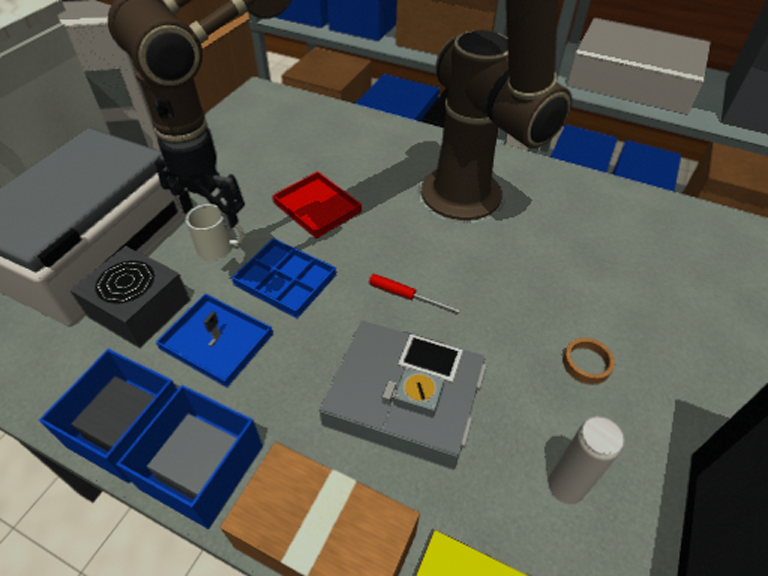

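The key stands upright on its tip in the tray: (305,125) in the wrist picture and (212,328) in the scene. That would pass, with its middle about 40 mm up, but it's not secure. I'll topple it gently along the tray's length with the closed fingers.

```bash
python3 - <<'E'
from h import *
arm.close(20)
arm.movep([.630,-.322,.2],down(0)); arm.move_straight([.630,-.322,.06],velocity=.12); rep()
for y in np.arange(-.314,-.262,.006):
    arm.move_straight([.630,y,.06],velocity=.04); s,_=rep()
    if s['wrist_force'][1]<-6: break
arm.move_straight([s['ee_pos'][0],s['ee_pos'][1]-.01,.06],velocity=.05)
arm.move_straight([.630,-.3,.25],velocity=.15); arm.movep([.56,-.272,.25],down(0)); arm.wait(.3)
im,P=cloud(); save('w5',im,s=1.2)
hsv=cv2.cvtColor(im,cv2.COLOR_RGB2HSV)
inb=(abs(P[...,0]-.63)<.06)&(abs(P[...,1]+.275)<.075)&(hsv[...,1]<100)
print('key px',inb.sum(),P[inb].min(0).round(3),P[inb].max(0).round(3)); rep()
im,d=arm.snapshot('scene'); save('s4',im,(150,180,330,310),4)
E
```

```text
t34.39 [ 0.6309 -0.3225  0.0613] yaw-0.00 F [0.3 1.  0.1] M [0.005 0.034 0.025] op-0.0002 q6 1.037
 t34.74 [ 0.6302 -0.3136  0.0604] yaw0.04 F [ 0.4 -0.1 -0.2] M [ 0.    -0.032 -0.02 ] op0.0000 q6 1.047
 t35.04 [ 0.6299 -0.3076  0.0599] yaw0.03 F [ 0.3 -0.3 -0.3] M [-0.007  0.045  0.015] op0.0001 q6 1.054
 t35.34 [ 0.6299 -0.3016  0.0599] yaw0.02 F [-0.7 -0.3 -0.7] M [-0.002 -0.049 -0.035] op0.0003 q6 1.062
 t35.64 [ 0.63   -0.2957  0.06  ] yaw0.02 F [-0.3  1.2  0.9] M [-0.051  0.017  0.029] op-0.0002 q6 1.069
 t35.94 [ 0.63   -0.2897  0.06  ] yaw0.03 F [0.4 0.2 0.1] M [ 0.02  -0.015 -0.005] op0.0001 q6 1.077
 t36.24 [ 0.63   -0.2836  0.06  ] yaw0.02 F [-0.1 -1.1  0.5] M [-0.023 -0.032 -0.007] op0.0006 q6 1.084
 t36.54 [ 0.63   -0.2776  0.06  ] yaw0.03 F [-0.4 -0.   0.1] M [-0.015  0.022  0.07 ] op-0.0002 q6 1.092
 t36.84 [ 0.63   -0.2716  0.0599] yaw0.03 F [-0.2  0.1 -0.5] M [-0.019  0.005  0.038] op0.0001 q6 1.100
 t37.14 [ 0.63   -0.2656  0.0599] yaw0.02 F [-1.  -0.8  0.9] M [-0.012  0.026 -0.034] op-0.0003 q6 1.108
key px 29489 [ 0.57  -0.335  0.003] [ 0.651 -0.2    0.35 ]
 t39.66 [ 0.5606 -0.2722  0.2498] yaw0.00 F [-0.  -0.4 -0.1] M [ 0.017 -0.022 -0.058] op-0.0003 q6 1.049
```

View pics/w5.png

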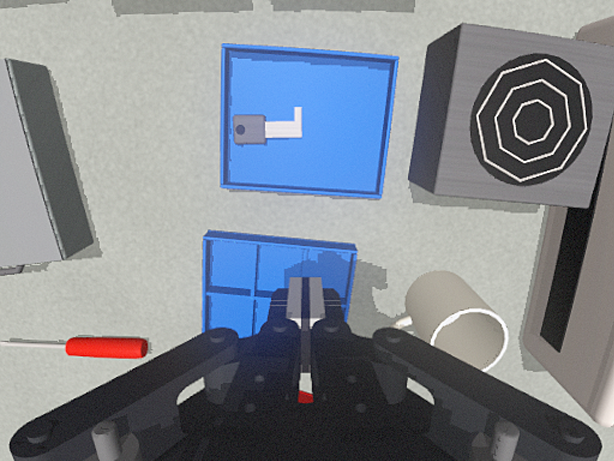

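View pics/s4.png

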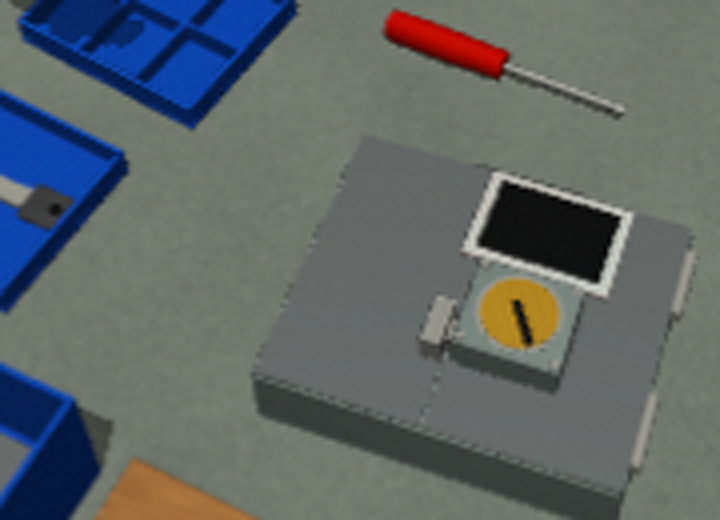

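The key now lies flat in the tray (bow at (248,128) in the wrist picture), the keyhole is empty and the bolt bridges to the strike. Nothing touches the robot, so I'm handing in.

```bash
python3 -c "
from cell import arm
arm.close_job(); print(arm.get_state()['time'])"
```

```text
the job is handed in; nothing more can be done
the job is handed in; nothing more can be done
```

I locked the chest, drew the key out and laid it in the undivided blue tray. I handed the job in just after 39.7 s of the 72 s; it reported no verdict.

- **Locking:** I turned the key about 38° clockwise to the hard stop (0.34 Nm), a little past the 30° described. The wrist picture then showed the bolt bridging the gap into the strike. I judged the bolt's travel from pictures and that stop only, as I had no direct reading of it.
- **Drawing out:** I turned back to the anticlockwise stop, about 17° anticlockwise of the start, feeling up to 0.30 Nm. I eased the key off to under 0.1 Nm before pulling, and it came out with no more than about 4 N.
- **Placing:** After release the key stood upright on its tip in the tray, so I tipped it over gently with the closed fingers.
- **Last checks:** The last pictures show the key lying flat inside the tray, the keyhole empty and the bolt still in the strike. The other things looked unmoved, and the gripper was clear. My last numeric check of the key's position was useless, because its pixel mask also caught the gripper. Its final place is confirmed by eye only.

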